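Tare the portion scale through its recessed key

ROBOT

A 7-joint arm with a two-finger parallel gripper is mounted at the origin on the work surface. World frame = base frame: x ahead of the robot, y to its left, z up, the work surface at z = 0. Lengths are in m, angles in rad, forces in N, time in s.
With the tool pointing down it reaches from about 0.425 to 0.925 m from the base axis. Payload 6.8 kg.
Tool frame: the origin (TCP) lies on the front face of the gripper's body, between the roots of the fingers; the fingertips stand 73 mm ahead of it and the grasp point (between the pads) lies 54 mm ahead of it; z points along the fingers, y is the line along which they close (so a half turn about z gives the same grasp; the last joint's range is limited). The gripper opens to 85 mm and grips with 20 to 120 N. Pads are 22 mm wide; open, the fingers measure 114 mm over their backs; the gripper's body (76 mm by 85 mm) begins 54 mm behind the grasp point. The pads swing forward as they close: fully open they stand 13 mm farther back than shut.
Start: joints at [-1.388, 0.477, 0.022, 1.555, -0.011, 1.109, -0.083], TCP at [0.194, 0.647, 0.304] pointing down, gripper open.
Joint ranges: [-2.96, 2.96], [-0.34, 2.1], [-1.41, 1.46], [0.24, 2.44], [-1.37, 4.51], [0.17, 1.92], [-2.96, 2.96]. Speed limits (rad/s): [2.39, 2.39, 3.14, 3.14, 3.14, 3.14, 3.14].

INTERFACE

Orientations are given as a unit quaternion [w, x, y, z].
In Python, from station import bot, optics gives the robot as it stands.
- The arm moves only by the tool drive_tool, never from a script. Its argument "deltas" is a list of rows, each an object with "gripper": the closure in counts, from 0 (fully open) to 255 (shut); "offset": the shift along the tool's x, y, z in units of 1000 mm (1.0 is 1000 mm), a list of three; "angular": the turn, a rotation vector about the tool's x, y, z in units of 45 degrees (1.0 is 45 degrees), a list of three. In form: [{"gripper": gripper, "offset": [dx, dy, dz], "angular": [rx, ry, rz]}, ...]. A call has 1 to 5 rows; each row is the pose to reach, as a shift and turn from the pose commanded when the call began, along the tool's axes at that moment; what a row does not reach only later rows make up. A row lasts 1/10 s, in which the tool goes at most 50 mm and 8.59 degrees, less where a joint would pass 70% of its speed; a pose out of reach is approached as far as the arm can. A call with a number of a shift or a turn outside -1 to 1 is refused whole. A call with a gripper value outside its range is refused whole. The fingers move at their own pace and stop on an object; "grip_force" is the grip in N (left out, the last holds). Time passes only in rows, so rows that repeat a pose let the fingers close. It gives the time, the measured TCP pose, the force, the opening and the grip force at its end, in the units of the state.
- bot.get_obs(): the state, without advancing time (a new reading comes with each control period).
- optics.read_camera(name): name is "side" or "top" or "wrist"; returns the picture (420x560x3 uint8, blue, green, red); there is no depth.
- optics.camera_model(name): a dict with "fx", "fy", "cx", "cy" (pixels), "cam_to_world" (4x4, takes a point from camera to world coordinates). Camera axes: x right, y up, looking along -z (the intrinsics and any distortion apply to the point x, -y, -z); pixel columns grow to the right and rows downward; lengths in m; the calibration is good to about 2 mm. The wrist camera is an equidistant fisheye: a pixel r from the principal point sees the ray r / f radians off the axis. A picture is of the moment at which its call begins: read the wrist's pose just before it. camera_model takes no time and is no camera call; for the wrist camera it gives the pose at the moment of the call.
- bot.hand_in(): hands the job in; it is judged then, once.
The state is a dict: "t": time; "q": joint angles; "joint_vel": joint speeds; "joint_torque": joint torques, N m; "eef_pos": TCP position; "tool_rot": TCP orientation; "contact_force": force on the tool from outside, world axes, zero at the start; "torque": the same for the moment, N m; "gripper_width": opening from 0.0 (shut) to 1.0 (fully open); "grasp_force": force on a finger pad.
Only numpy, scipy, OpenCV 4.12 (cv2) and the standard library are available. Lean on these libraries where they do the work, as an engineer would, in place of code of your own. Each camera call takes 0.05 s, during which the arm holds its last target. There are 200 camera calls.

TASK

Tare the portion scale that has the empty tub on it: with a fingertip slide its splash cover fully open, reach into the oblong well beneath and press the sunken tare key all the way down, holding it down for about a second, then come out and push the cover fully shut again. Do not press the key in the round well, do not pick up or shift the tubs, and leave the other scale and everything else on the counter where it is.

Things in the scene. Friction and masses are not known exactly. Their poses are not given: they have to be found in the camera images.
- scale1: fixed grey portion scale 260 x 220 x 50 mm (x, y, z), carrying the empty tub; stands left or right. Origin: centre of underside; x from console (robot side) to platter, y left, z up. Steel platter 150 x 200 mm centred at x=+50, top 63 mm up. Console top 50 mm up, two wells 26 mm deep at x=-85: oblong TARE well (32 in x, 50 in y) at y=+48, round POWER well (34 mm diameter) at y=-74
- scale1_well (a point): centre of the mouth of scale1's oblong tare well, level with the console top (50 mm up); sides along the scale's x and y
- tare1_top (a point): centre of the top of scale1's sunken tare key (20 mm in scale x by 34 mm in y), 16 mm below the well's mouth when up; hidden while the cover is shut
- tare1 (a joint): tare key of scale1: 0 up, 0.006 m fully pressed straight down (spring return: starts to move at 1.2 N, 4 N fully down)
- cover1_rib (a point): centre of the top of the rib on scale1's aluminium splash cover: plate 44 mm (scale x) by 58 mm (y), 3 mm thick, top 54 mm above the counter; a rib 40 mm long in x, 8 mm thick in y, rises 14 mm across its middle (top 68 mm above the counter). Steel rails, 5 mm high, flank it along y
- cover1 (a joint): cover of scale1: 0 shut (centred over the tare well), grows as it slides towards the scale's -y, 0.058 m fully open (well clear). It stays where it is left; friction about 1.2 N plus 3 N per m/s
- power1 (a joint): key in the round power well of scale1: 0 up, 0.006 m pressed; not to be pressed
- scale2: fixed grey portion scale 260 x 220 x 50 mm (x, y, z), the same model, with the same frame and wells as scale1, carrying the tub full of strawberries; leave it alone
- tare2 (a joint): tare key of scale2, 0 up, 0.006 m pressed; not to be pressed
- power2 (a joint): power key of scale2, 0 up, 0.006 m pressed; not to be pressed
- cover2_rib (a point): top of the rib on scale2's cover (same form as on scale1; may stand anywhere between shut and open); not to be moved
- empty_tub: empty white open tub 95 x 115 x 45 mm standing loose on scale1's platter; origin: centre of its underside, z up
- full_tub: the same tub, full of strawberries (up to 48 mm high), loose on scale2's platter; origin: centre of its underside
- sauce_jar: jar, 44 mm across, 85 mm high, standing between the scales; origin: centre of its underside
- pepper_mill: wooden mill, 52 mm across, 142 mm high, on the left; origin: centre of its underside
- bowl: bowl, 110 mm across, 45 mm high, on the right; origin: centre of its underside
- spoon: steel spoon 170 mm long, lying on the right; origin near its middle, on the counter
- berry_punnet: clear punnet of dark berries 110 x 150 x 50 mm, on the left; origin: centre of its underside
- lid_stack: stack of clear lids 100 x 120 x 30 mm, on the left near the robot; origin: centre of its underside
Not all that is in view belongs to the job. What is shaped like the empty_tub but blue or turquoise is not meant. What is shaped like the full_tub but blue is not meant.

How it is judged:
By the outcome, as a careful person would: the job done as asked, in the order asked, and still so for the second after the job is handed in, with the robot touching nothing.
It also fails if it takes over 50 s, if anything falls off the work surface, if the arm or the gripper's body presses on something with over 40 N, if the wrist force passes 120 N, or if a joint passes its speed limit or range.

## Working session

There is one attempt and no reset: what is moved stays moved. The work goes in short steps, Python scripts to look and compute and a tool call to move; the robot and the scene stay as the last step left them, time stands still between calls to the robot, and variables do not carry over. Pictures are saved under pics/ and viewed, at most 10 in all, crops included, and the job is handed in when it is done.

Besides the shell and the picture viewer there is one more tool, called after "Call:" in YAML: its name, and indented under it one key for each argument. drive_tool: Moves the arm, as the interface text tells. Its arguments: {"type":"object","properties":{"deltas":{"type":"array"},"grip_force":{"type":"number"}},"required":["deltas"]}

```bash
mkdir -p pics
python3 - <<'E'
from station import bot, optics
import cv2,json,numpy as np
d={}
for n in ("top","side"):
    im=optics.read_camera(n); cv2.imwrite(f"pics/{n}0.png",im)
    m=optics.camera_model(n); print(n,{k:(np.round(v,4).tolist()) for k,v in m.items() if k!='name'})
o=bot.get_obs(); print({k:np.round(v,3).tolist() for k,v in o.items()})
E
```

```text
top {'fx': 541.5588, 'fy': 541.5588, 'cx': 271.1883, 'cy': 200.0074, 'cam_to_world': [[0.0222, 0.987, -0.1594, 0.2025], [-0.9997, 0.0215, -0.0062, 0.0023], [-0.0027, 0.1595, 0.9872, 1.7297], [0.0, 0.0, 0.0, 1.0]]}
side {'fx': 398.5573, 'fy': 398.5573, 'cx': 281.4377, 'cy': 210.4097, 'cam_to_world': [[0.9839, 0.0871, -0.1561, 0.2724], [-0.178, 0.5595, -0.8095, -1.0635], [0.0169, 0.8242, 0.566, 0.8053], [0.0, 0.0, 0.0, 1.0]]}
{'t': 0.1, 'q': [-1.388, 0.478, 0.022, 1.556, -0.012, 1.109, -0.083], 'joint_vel': [0.001, -0.002, -0.001, -0.003, 0.0, -0.0, -0.0], 'joint_torque': [0.005, -59.777, 1.614, -28.196, 0.013, 0.005, -0.0], 'eef_pos': [0.193, 0.646, 0.303], 'tool_rot': [-0.0, 0.145, 0.989, -0.001], 'contact_force': [0.177, 0.929, -0.349], 'torque': [-0.036, -0.004, 0.018], 'grasp_force': 0.0, 'gripper_width': 0.998}
```

View pics/top0.png

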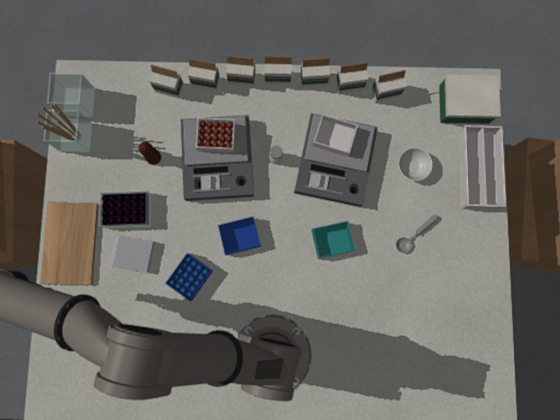

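View pics/side0.png

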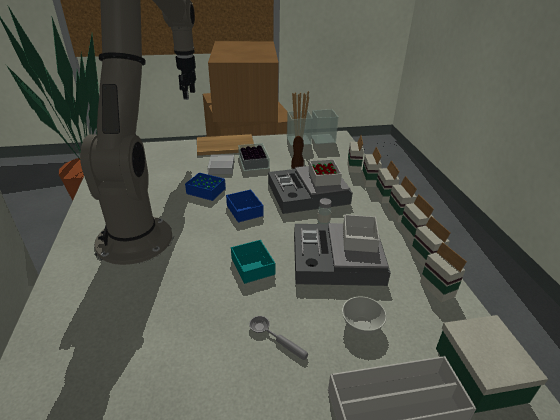

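The top view shows two scales. The left one, around (217,157), carries the strawberries at (215,133). The right one, around (337,158), carries the white empty tub at (341,136). The blue tub (240,236) and turquoise tub (333,240) are decoys. So scale1 is the right one, and I'll confirm that in a crop.

Run:
```python
import cv2,numpy as np
a=cv2.imread("pics/top0.png")[105:210,285:385]; b=cv2.imread("pics/side0.png")[205:295,285:395]
a=cv2.resize(a,None,fx=4,fy=4,interpolation=cv2.INTER_CUBIC);b=cv2.resize(b,(399,326),interpolation=cv2.INTER_CUBIC)
c=np.zeros((420,799,3),np.uint8);c[:,:400]=a;c[:326,400:799]=b
cv2.imwrite("pics/crop.png",c)
```

```text
(no output)
```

View pics/crop.png

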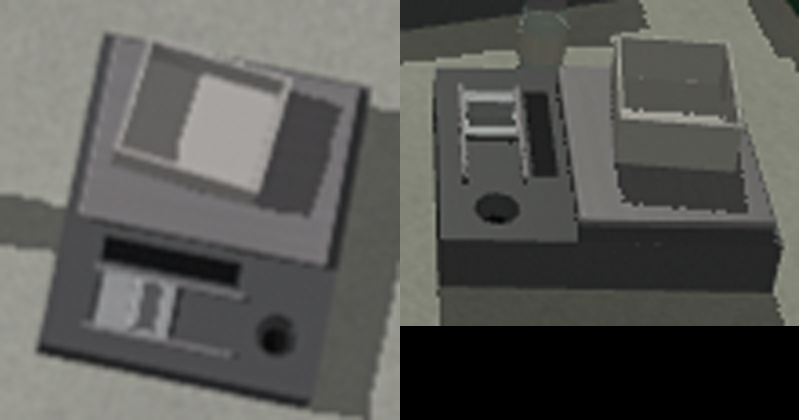

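The crop confirms it: the right scale holds the empty tub. Its cover is on the left at crop (140,300), with the round well on the right at (276,336), so the cover is shut.

```bash
cat > h.py <<'E'
import numpy as np
from scipy.spatial.transform import Rotation as R
def ray(m,u,v,fish=False):
    T=np.array(m["cam_to_world"]); x=(u-m["cx"])/m["fx"]; y=(v-m["cy"])/m["fy"]
    if fish:
        r=np.hypot(x,y); s=np.sin(r)/max(r,1e-9); d=np.array([x*s,-y*s,-np.cos(r)])
    else: d=np.array([x,-y,-1.])
    return T[:3,3],T[:3,:3]@d
def hit(m,u,v,z,fish=False):
    o,d=ray(m,u,v,fish); return o+d*(z-o[2])/d[2]
def proj(m,p,fish=False):
    T=np.array(m["cam_to_world"]); c=T[:3,:3].T@(np.asarray(p)-T[:3,3]); x,y,z=c[0],-c[1],-c[2]
    if fish:
        r=np.hypot(x,y); k=np.arctan2(r,z)/max(r,1e-9)
    else: k=1/z
    return m["cx"]+m["fx"]*x*k, m["cy"]+m["fy"]*y*k
def tool(o):
    q=o["tool_rot"]; return R.from_quat([q[1],q[2],q[3],q[0]])
E
python3 - <<'E'
from station import bot,optics
from h import *
m=optics.camera_model("top")
pts=dict(pFL=(80,215,.063),pFR=(330,268,.063),pBL=(113,40,.063),pBR=(365,88,.063),power=(276,336,.05),coverplate=(133,302,.054))
P={}
for k,(u,v,z) in pts.items():
    P[k]=hit(m,(u+.5)/4-.5+285,(v+.5)/4-.5+105,z); print(k,P[k].round(4))
yv=P['pFL']-P['pFR']+P['pBL']-P['pBR']; print("w",np.linalg.norm(yv)/2, np.linalg.norm(P['pFL']-P['pBL']))
th=np.arctan2(-yv[0],yv[1]); print("yaw",np.degrees(th))
c=sum(P[k] for k in ('pFL','pFR','pBL','pBR'))/4
X=np.array([np.cos(th),np.sin(th)]);Y=np.array([-X[1],X[0]])
o=c[:2]-.05*X; print("origin",o,"power pred",o-.085*X-.074*Y,"well",o-.085*X+.048*Y)
o=bot.get_obs(); print(tool(o).as_matrix().round(3))
mw=optics.camera_model("wrist"); print({k:np.round(v,3).tolist() for k,v in mw.items()})
E
```

```text
pFL [ 0.6069 -0.0897  0.063 ]
pFR [ 0.5684 -0.2866  0.063 ]
pBL [ 0.7509 -0.1143  0.063 ]
pBR [ 0.7155 -0.3153  0.063 ]
power [ 0.5156 -0.246   0.05  ]
coverplate [ 0.5396 -0.1329  0.054 ]
w 0.2023284753894077 0.14616534193377292
yaw -10.525792959285903
origin [ 0.61126373 -0.19236286] power pred [ 0.51417586 -0.24959   ] well [ 0.53646259 -0.12964292]
[[-0.958  0.287 -0.   ]
 [ 0.287  0.958 -0.002]
 [-0.    -0.002 -1.   ]]
{'fx': 325.192, 'fy': 325.192, 'cx': 280.1, 'cy': 206.069, 'cam_to_world': [[0.287, -0.91, -0.298, 0.118], [0.958, 0.272, 0.091, 0.669], [-0.002, -0.312, 0.95, 0.372], [0.0, 0.0, 0.0, 1.0]]}
```

Call:
drive_tool:
  deltas:
    - {"gripper": 255, "offset": [-0.24, -0.06, 0], "angular": [0, 0, -0.138]}
    - {"gripper": 255, "offset": [-0.24, -0.06, 0], "angular": [0, 0, -0.138]}
    - {"gripper": 255, "offset": [-0.24, -0.06, 0], "angular": [0, 0, -0.138]}
    - {"gripper": 255, "offset": [-0.24, -0.06, 0], "angular": [0, 0, -0.138]}
    - {"gripper": 255, "offset": [-0.24, -0.06, 0], "angular": [0, 0, -0.138]}

```text
t: 0.6
eef_pos: [0.408, 0.5187, 0.3035]
tool_rot: [-0.0, 0.091, 0.996, -0.0]
contact_force: [-0.6, 0.8, 0.6]
gripper_width: 0.146
grasp_force: 0.0
```

Call:
drive_tool:
  deltas:
    - {"gripper": 255, "offset": [-0.24, -0.6, 0], "angular": [0, 0, 0]}
    - {"gripper": 255, "offset": [-0.24, -0.6, 0], "angular": [0, 0, 0]}
    - {"gripper": 255, "offset": [-0.24, -0.6, 0], "angular": [0, 0, 0]}
    - {"gripper": 255, "offset": [-0.24, -0.6, 0], "angular": [0, 0, 0]}
    - {"gripper": 255, "offset": [-0.24, -0.6, 0], "angular": [0, 0, 0]}

```text
t: 1.1
eef_pos: [0.4554, 0.2731, 0.3036]
tool_rot: [-0.0, 0.091, 0.996, -0.0]
contact_force: [0.7, -0.4, 0.6]
gripper_width: -0.002
grasp_force: 0.0
```

Call:
drive_tool:
  deltas:
    - {"gripper": 255, "offset": [-0.095, -0.23, 0], "angular": [0, 0, 0]}
    - {"gripper": 255, "offset": [-0.095, -0.23, 0], "angular": [0, 0, 0]}
    - {"gripper": 255, "offset": [-0.095, -0.23, 0], "angular": [0, 0, 0]}
    - {"gripper": 255, "offset": [-0.095, -0.23, 0], "angular": [0, 0, 0]}
    - {"gripper": 255, "offset": [-0.095, -0.23, 0], "angular": [0, 0, 0]}

```text
t: 1.6
eef_pos: [0.507, 0.0297, 0.3038]
tool_rot: [-0.0, 0.091, 0.996, 0.0]
contact_force: [1.0, -0.1, -0.3]
gripper_width: -0.0
grasp_force: 0.0
```

Call:
drive_tool:
  deltas:
    - {"gripper": 255, "offset": [-0.055, -0.13, 0.08], "angular": [0, 0, 0]}
    - {"gripper": 255, "offset": [-0.055, -0.13, 0.08], "angular": [0, 0, 0]}
    - {"gripper": 255, "offset": [-0.055, -0.13, 0.08], "angular": [0, 0, 0]}
    - {"gripper": 255, "offset": [-0.055, -0.13, 0.08], "angular": [0, 0, 0]}
    - {"gripper": 255, "offset": [-0.055, -0.13, 0.08], "angular": [0, 0, 0]}

```text
t: 2.1
eef_pos: [0.5367, -0.108, 0.2226]
tool_rot: [-0.001, 0.093, 0.996, -0.001]
contact_force: [-0.2, -0.3, 0.3]
gripper_width: 0.001
grasp_force: 0.0
```

Run:
```python
from station import bot,optics
from h import *
import cv2,json
m=optics.camera_model("wrist"); im=optics.read_camera("wrist"); cv2.imwrite("pics/w1.png",im)
json.dump({k:np.array(v).tolist() for k,v in m.items() if k in("fx","fy","cx","cy","cam_to_world")},open("w1.json","w"))
o=bot.get_obs(); print(o["eef_pos"],tool(o).as_matrix().round(3))
for n,p in dict(well=(.5365,-.1296,.054),power=(.514,-.2496,.05)).items(): print(n,np.round(proj(m,p,True),1))
print("tip",np.round(proj(m,np.array(o["eef_pos"])+[0,0,-.073],True),1))
```

```text
[ 0.53731259 -0.10594667  0.22343977] [[-0.983  0.183 -0.001]
 [ 0.183  0.983  0.   ]
 [ 0.002  0.    -1.   ]]
well [252.9 212.3]
power [114.4 210.3]
tip [284.3 269.1]
```

View pics/w1.png

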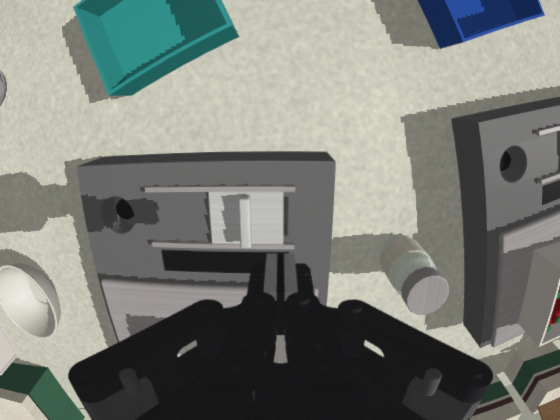

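The wrist view shows the cover plate spanning about (209–286, 191–246), with its rib at x≈246. The round well is at (120,211) and the closed fingertips are near (280,265). I'll refine these by casting rays.

Run:
```python
from h import *
import cv2,json
m=json.load(open("w1.json")); im=cv2.imread("pics/w1.png"); g=cv2.cvtColor(im,cv2.COLOR_BGR2GRAY)
print(g[218,195:300].tolist()); print(g[180:256,222].tolist())
P={k:hit(m,u,v,z,True) for k,(u,v,z) in dict(c1=(209,191,.054),c2=(283,191,.054),c3=(287,246,.054),c4=(209,246,.054),
 railFL=(295,189,.055),railFR=(146,190,.055),railBL=(294,248,.055),railBR=(152,244,.055),power=(120,211,.05),FL=(334,160,.05),FR=(79,166,.05),rib1=(244,194,.068),rib2=(246,247,.068)).items()}
for k,v in P.items(): print(k,v.round(4))
for a,b in (("c2","c1"),("c3","c4"),("railFL","railFR"),("railBL","railBR"),("FL","FR")):
    d=P[a]-P[b]; print(a,b,np.linalg.norm(d).round(4),np.degrees(np.arctan2(-d[0],d[1])).round(2))
th=np.radians(-10.5);X=np.array([np.cos(th),np.sin(th)]);Y=np.array([-X[1],X[0]])
c=sum(P[k] for k in("c1","c2","c3","c4"))[:2]/4
print("plate c",c,"rib c",(P["rib1"]+P["rib2"])/2, "from power",P["power"][:2]+.122*Y)
```

```text
[104, 103, 103, 103, 103, 103, 103, 102, 103, 101, 71, 61, 62, 67, 90, 146, 186, 190, 189, 190, 190, 190, 191, 191, 189, 189, 190, 186, 142, 118, 115, 115, 115, 115, 116, 116, 116, 116, 114, 116, 116, 116, 115, 115, 122, 158, 183, 187, 188, 191, 193, 195, 199, 209, 207, 184, 186, 189, 191, 191, 190, 190, 189, 190, 190, 190, 190, 189, 190, 189, 190, 190, 190, 191, 190, 190, 190, 190, 191, 190, 191, 191, 190, 190, 190, 190, 189, 176, 132, 74, 62, 65, 76, 94, 102, 104, 105, 105, 104, 104, 104, 104, 104, 104, 104]
[104, 104, 104, 97, 73, 84, 109, 151, 155, 155, 157, 165, 184, 187, 188, 169, 125, 126, 139, 140, 142, 159, 180, 184, 186, 189, 193, 192, 190, 184, 160, 125, 131, 141, 144, 147, 169, 186, 186, 186, 188, 194, 193, 188, 185, 186, 189, 192, 188, 167, 174, 181, 183, 183, 185, 186, 187, 187, 186, 187, 188, 191, 190, 167, 144, 153, 155, 153, 137, 108, 99, 74, 35, 27, 26, 27]
c1 [ 0.5132 -0.1596  0.054 ]
c2 [ 0.524  -0.1035  0.054 ]
c3 [ 0.5697 -0.1087  0.054 ]
c4 [ 0.5585 -0.1716  0.054 ]
railFL [ 0.5238 -0.0942  0.055 ]
railFR [ 0.5019 -0.211   0.055 ]
railBL [ 0.5721 -0.1034  0.055 ]
railBR [ 0.5483 -0.2209  0.055 ]
power [ 0.5157 -0.2441  0.05  ]
FL [ 0.5081 -0.061   0.05  ]
FR [ 0.4685 -0.2729  0.05  ]
rib1 [ 0.5172 -0.1309  0.068 ]
rib2 [ 0.5584 -0.1387  0.068 ]
c2 c1 0.0571 -10.84
c3 c4 0.0639 -10.11
railFL railFR 0.1188 -10.63
railBL railBR 0.1199 -11.45
FL FR 0.2155 -10.57
plate c [ 0.54136105 -0.13584344] rib c [ 0.53778544 -0.13477367  0.068     ] from power [ 0.53788841 -0.12418754]
```

Call:
drive_tool:
  deltas:
    - {"gripper": 255, "offset": [-0.006, 0, 0.03], "angular": [0, 0, 0]}
    - {"gripper": 255, "offset": [-0.006, 0, 0.06], "angular": [0, 0, 0]}
    - {"gripper": 255, "offset": [-0.006, 0, 0.08], "angular": [0, 0, 0]}
    - {"gripper": 255, "offset": [-0.006, 0, 0.088], "angular": [0, 0, 0]}
    - {"gripper": 255, "offset": [-0.006, 0, 0.088], "angular": [0, 0, 0]}

```text
t: 2.65
eef_pos: [0.5435, -0.1052, 0.1358]
tool_rot: [-0.0, 0.09, 0.996, 0.0]
contact_force: [-0.4, -0.5, 0.3]
gripper_width: 0.002
grasp_force: 0.0
```

Run:
```python
from station import bot,optics
from h import *
import cv2,json
m=optics.camera_model("wrist"); o=bot.get_obs();im=optics.read_camera("wrist")
s=optics.read_camera("side")[205:295,285:395]
json.dump({k:np.array(v).tolist() for k,v in m.items() if k in("fx","fy","cx","cy","cam_to_world")},open("w2.json","w"))
print(o["eef_pos"],o["contact_force"])
c=np.zeros((420,799,3),np.uint8); c[:,:460]=im[:,50:510]; c[:277,460:]=cv2.resize(s,(339,277),interpolation=2)
cv2.imwrite("pics/w2.png",c)
```

```text
[ 0.54351978 -0.1052293   0.13577906] [-0.41216539 -0.51027823  0.25512311]
```

View pics/w2.png

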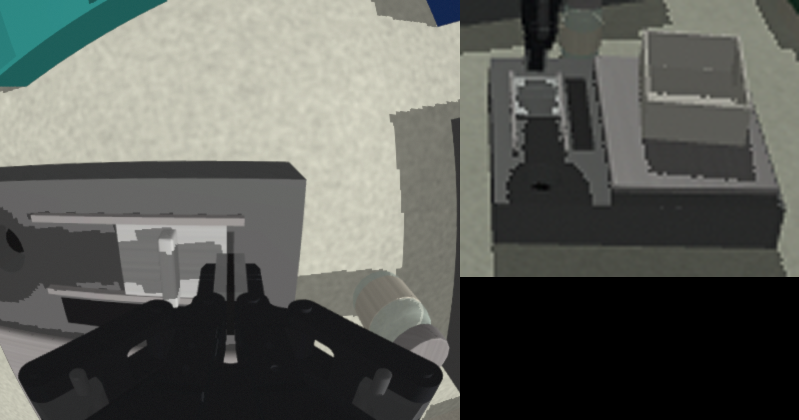

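The wrist view shows the fingertips to the left of the rib, which is at crop x≈168, and over the plate between the rails (rows 218 and 292). I'll check how well they're centred across the rails.

Run:
```python
from h import *
import json
m=json.load(open("w2.json")); e=np.array([.5435,-.1052,.1358])
th=np.radians(-10.5);X=np.array([np.cos(th),np.sin(th),0]);Y=np.array([-X[1],X[0],0])
for n,u,v,z in(("railF",90,216,.055),("railF",170,217.5,.055),("railB",90,291,.055),("railB",140,293,.055),("railFend",244,220,.055),("plateR",116,255,.054),("plateL",228,240,.054),("ribtopnear",168,232,.068),("ribfar",172,300,.068)):
    d=hit(m,u+50,v,z,True)-e; print(n,(d@X).round(4),(d@Y).round(4))
print("tip",proj(m,e-[0,0,.073],True))
```

```text
railF -0.024 -0.0734
railF -0.0237 -0.0298
railB 0.023 -0.082
railB 0.022 -0.0505
railFend -0.0225 0.007
plateR -0.0013 -0.0617
plateL -0.0113 -0.0009
ribtopnear -0.0213 -0.0286
ribfar 0.0168 -0.0295
tip (np.float64(279.6443352563712), np.float64(267.7164551560177))
```

Call:
drive_tool:
  deltas:
    - {"gripper": 255, "offset": [0, -0.01, 0], "angular": [0, 0, 0]}
    - {"gripper": 255, "offset": [0, -0.02, 0], "angular": [0, 0, 0]}
    - {"gripper": 255, "offset": [0, -0.03, 0], "angular": [0, 0, 0]}
    - {"gripper": 255, "offset": [0, -0.04, 0], "angular": [0, 0, 0]}
    - {"gripper": 255, "offset": [0, -0.05, 0], "angular": [0, 0, 0]}

```text
t: 3.25
eef_pos: [0.5344, -0.1574, 0.1361]
tool_rot: [0.0, 0.091, 0.996, 0.0]
contact_force: [-0.6, 1.8, -0.3]
gripper_width: 0.001
grasp_force: 0.7
```

Call:
drive_tool:
  deltas:
    - {"gripper": 255, "offset": [0, -0.004, 0], "angular": [0, 0, 0]}
    - {"gripper": 255, "offset": [0, -0.008, 0], "angular": [0, 0, 0]}
    - {"gripper": 255, "offset": [0, -0.012, 0], "angular": [0, 0, 0]}
    - {"gripper": 255, "offset": [0, -0.014, 0], "angular": [0, 0, 0]}
    - {"gripper": 255, "offset": [0, -0.014, 0], "angular": [0, 0, 0]}

```text
t: 3.75
eef_pos: [0.5317, -0.1703, 0.1358]
tool_rot: [-0.0, 0.091, 0.996, -0.0]
contact_force: [-0.7, 0.4, -0.3]
gripper_width: -0.003
grasp_force: 0.0
```

Run:
```python
from station import bot,optics
from h import *
import cv2,json
m=optics.camera_model("wrist"); o=bot.get_obs();im=optics.read_camera("wrist")
s=optics.read_camera("side")[205:295,285:395]
json.dump({k:np.array(v).tolist() for k,v in m.items() if k in("fx","fy","cx","cy","cam_to_world")},open("w3.json","w"))
print(o["eef_pos"],o["contact_force"])
c=np.zeros((420,799,3),np.uint8); c[:,:460]=im[:,50:510]; c[:277,460:]=cv2.resize(s,(339,277),interpolation=2)
cv2.imwrite("pics/w3.png",c)
```

```text
[ 0.53171554 -0.17025931  0.13576465] [-0.74103386  0.42173513 -0.25034636]
```

View pics/w3.png

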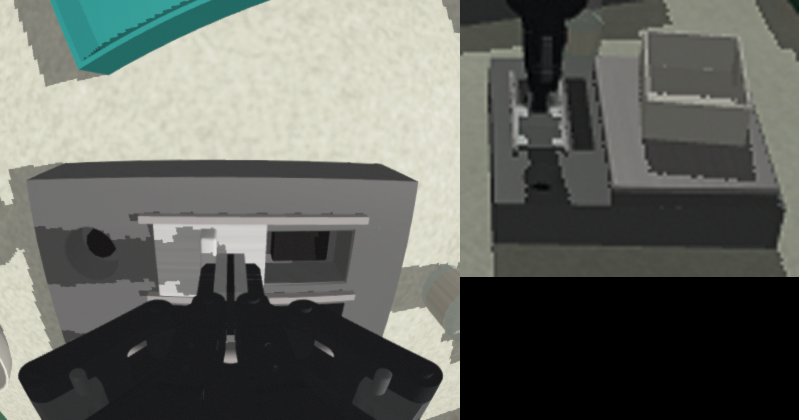

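The well is now uncovered, at crop (265–355, 230–283). The cover's right edge is still short of the rail ends and no stop force has shown up. I'll keep pushing.

Call:
drive_tool:
  deltas:
    - {"gripper": 255, "offset": [0, -0.002, 0], "angular": [0, 0, 0]}
    - {"gripper": 255, "offset": [0, -0.004, 0], "angular": [0, 0, 0]}
    - {"gripper": 255, "offset": [0, -0.005, 0], "angular": [0, 0, 0]}
    - {"gripper": 255, "offset": [0, -0.005, 0], "angular": [0, 0, 0]}

```text
t: 4.25
eef_pos: [0.5308, -0.1751, 0.1358]
tool_rot: [-0.0, 0.091, 0.996, -0.0]
contact_force: [1.0, 0.1, -0.0]
gripper_width: 0.0
grasp_force: 0.2
```

Call:
drive_tool:
  deltas:
    - {"gripper": 255, "offset": [0, -0.001, 0], "angular": [0, 0, 0]}
    - {"gripper": 255, "offset": [0, -0.002, 0], "angular": [0, 0, 0]}
    - {"gripper": 255, "offset": [0, -0.003, 0], "angular": [0, 0, 0]}
    - {"gripper": 255, "offset": [0, -0.003, 0], "angular": [0, 0, 0]}

```text
t: 4.65
eef_pos: [0.5307, -0.1761, 0.1358]
tool_rot: [-0.0, 0.09, 0.996, 0.001]
contact_force: [0.3, 6.6, 0.6]
gripper_width: 0.002
grasp_force: 3.1
```

The stop was reached with 6.6 N, so the cover is fully open. Next I'll measure the well from picture 3.

Run:
```python
from h import *
import json
m=json.load(open("w3.json")); e=np.array([.5317,-.1703,.1358]); n=np.array([.5307,-.1761,.1358])
th=np.radians(-10.5);X=np.array([np.cos(th),np.sin(th),0]);Y=np.array([-X[1],X[0],0])
print("now-e",(n-e)@Y)
for k,u,v,z in(("wellFL",354,229.5,.05),("wellBL",349,284,.05),("wellFR",268,229.5,.05),("keyFL",325,233,.034),("keyBL",325,260,.034),("railFL",369,219,.055),("railBL",353,297,.055)):
    d=hit(m,u+50,v,z,True)-n; print(k,(d@X).round(4),(d@Y).round(4))
```

```text
now-e -0.005885113989363084
wellFL -0.0148 0.0733
wellBL 0.0199 0.0758
wellFR -0.0154 0.0257
keyFL -0.0063 0.0619
keyBL 0.0117 0.064
railFL -0.0227 0.0791
railBL 0.026 0.0778
```

Call:
drive_tool:
  deltas:
    - {"gripper": 255, "offset": [0, 0.01, 0], "angular": [0, 0, 0]}
    - {"gripper": 255, "offset": [0, 0.045, -0.02], "angular": [0, 0, 0]}
    - {"gripper": 255, "offset": [0, 0.045, -0.04], "angular": [0, 0, 0]}
    - {"gripper": 255, "offset": [0, 0.045, -0.05], "angular": [0, 0, 0]}
    - {"gripper": 255, "offset": [0, 0.045, -0.05], "angular": [0, 0, 0]}

```text
t: 5.15
eef_pos: [0.5394, -0.1345, 0.1873]
tool_rot: [0.002, 0.092, 0.996, -0.0]
contact_force: [0.1, 0.3, 0.4]
gripper_width: -0.004
grasp_force: 0.0
```

Run:
```python
from station import bot,optics
from h import *
import cv2,json
m=optics.camera_model("wrist"); o=bot.get_obs();im=optics.read_camera("wrist")
json.dump({k:np.array(v).tolist() for k,v in m.items() if k in("fx","fy","cx","cy","cam_to_world")},open("w4.json","w"))
print(o["eef_pos"],o["contact_force"])
cv2.imwrite("pics/w4.png",im); cv2.imwrite("pics/w4c.png",cv2.resize(im[150:320,140:390],None,fx=3,fy=3,interpolation=2))
```

```text
[ 0.53942892 -0.13449229  0.18730965] [0.09632061 0.34510734 0.38206868]
```

View pics/w4c.png

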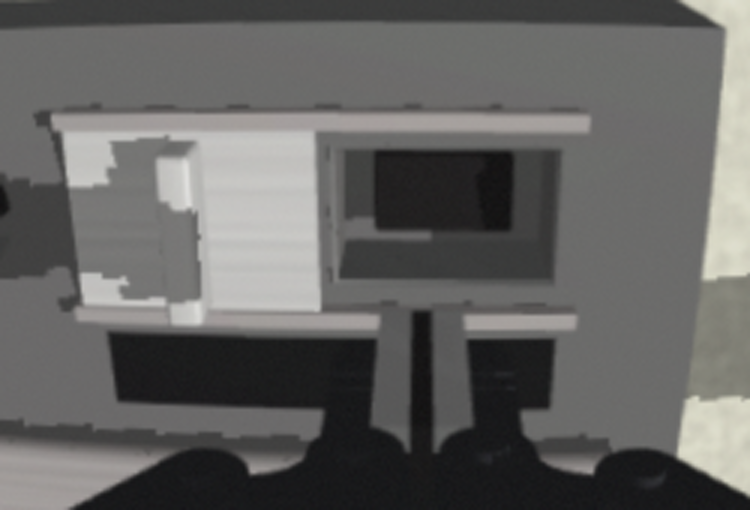

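The picture shows the cover fully open on the left, with its rib at crop (182,235). The well mouth spans about (330–560, 148–282) and the dark key about (375–513, 152–231).

Run:
```python
from h import *
import json
m=json.load(open("w4.json")); n=np.array([.5394,-.1345,.1873])
th=np.radians(-10.5);X=np.array([np.cos(th),np.sin(th),0]);Y=np.array([-X[1],X[0],0])
def L(*c): 
    r=[]
    for u,v,z in c:
        d=hit(m,(u+.5)/3-.5+140,(v+.5)/3-.5+150,z,True)-n; r.append([d@X,d@Y])
    r=np.array(r); print(r.round(4).tolist(),r.mean(0).round(4))
L((330,148,.05),(560,148,.05),(330,282,.05),(556,282,.05))
L((375,152,.034),(513,152,.034),(375,230,.034),(513,230,.034))
L((320,121,.055),(320,313,.055)); L((589,122,.055),(577,320,.055))
```

```text
[[-0.0157, -0.0202], [-0.0157, 0.031], [0.0171, -0.0212], [0.0172, 0.0317]] [0.0007 0.0053]
[[-0.0097, -0.011], [-0.0097, 0.022], [0.0104, -0.0113], [0.0104, 0.0227]] [0.0003 0.0056]
[[-0.0233, -0.0217], [0.0227, -0.0233]] [-0.0003 -0.0225]
[[-0.0231, 0.0364], [0.0247, 0.0365]] [0.0008 0.0364]
```

Call:
drive_tool:
  deltas:
    - {"gripper": 255, "offset": [0, 0.005, 0.02], "angular": [0, 0, 0]}
    - {"gripper": 255, "offset": [0, 0.005, 0.04], "angular": [0, 0, 0]}
    - {"gripper": 255, "offset": [0, 0.005, 0.055], "angular": [0, 0, 0]}
    - {"gripper": 255, "offset": [0, 0.005, 0.066], "angular": [0, 0, 0]}
    - {"gripper": 255, "offset": [0, 0.005, 0.074], "angular": [0, 0, 0]}

```text
t: 5.7
eef_pos: [0.539, -0.1292, 0.1106]
tool_rot: [-0.001, 0.092, 0.996, -0.0]
contact_force: [-0.4, -0.2, -0.0]
gripper_width: 0.001
grasp_force: 0.0
```

Call:
drive_tool:
  deltas:
    - {"gripper": 255, "offset": [0, 0, 0.003], "angular": [0, 0, 0]}
    - {"gripper": 255, "offset": [0, 0, 0.005], "angular": [0, 0, 0]}
    - {"gripper": 255, "offset": [0, 0, 0.006], "angular": [0, 0, 0]}
    - {"gripper": 255, "offset": [0, 0, 0.007], "angular": [0, 0, 0]}
    - {"gripper": 255, "offset": [0, 0, 0.007], "angular": [0, 0, 0]}

```text
t: 6.2
eef_pos: [0.5397, -0.1289, 0.1053]
tool_rot: [0.0, 0.091, 0.996, -0.0]
contact_force: [-1.7, -0.7, 1.4]
gripper_width: -0.002
grasp_force: 0.8
```

Call:
drive_tool:
  deltas:
    - {"gripper": 255, "offset": [0, 0, 0.001], "angular": [0, 0, 0]}
    - {"gripper": 255, "offset": [0, 0, 0.002], "angular": [0, 0, 0]}
    - {"gripper": 255, "offset": [0, 0, 0.003], "angular": [0, 0, 0]}
    - {"gripper": 255, "offset": [0, 0, 0.004], "angular": [0, 0, 0]}
    - {"gripper": 255, "offset": [0, 0, 0.004], "angular": [0, 0, 0]}

```text
t: 6.7
eef_pos: [0.5397, -0.1289, 0.1009]
tool_rot: [0.0, 0.091, 0.996, -0.0]
contact_force: [-0.8, -1.3, 2.9]
gripper_width: -0.001
grasp_force: 1.8
```

Call:
drive_tool:
  deltas:
    - {"gripper": 255, "offset": [0, 0, 0.001], "angular": [0, 0, 0]}
    - {"gripper": 255, "offset": [0, 0, 0.002], "angular": [0, 0, 0]}
    - {"gripper": 255, "offset": [0, 0, 0.002], "angular": [0, 0, 0]}

```text
t: 7.0
eef_pos: [0.5398, -0.1289, 0.1004]
tool_rot: [0.0, 0.091, 0.996, 0.0]
contact_force: [-6.0, -0.2, 19.4]
gripper_width: 0.002
grasp_force: 9.8
```

The key has bottomed out: the force jumped to 19 N with the tip at about 27 mm, where 28 mm was expected. I'll hold it there.

Call:
drive_tool:
  deltas:
    - {"gripper": 255, "offset": [0, 0, 0], "angular": [0, 0, 0]}
    - {"gripper": 255, "offset": [0, 0, 0], "angular": [0, 0, 0]}
    - {"gripper": 255, "offset": [0, 0, 0], "angular": [0, 0, 0]}
    - {"gripper": 255, "offset": [0, 0, 0], "angular": [0, 0, 0]}
    - {"gripper": 255, "offset": [0, 0, 0], "angular": [0, 0, 0]}

```text
t: 7.5
eef_pos: [0.5398, -0.1289, 0.1004]
tool_rot: [0.0, 0.091, 0.996, 0.0]
contact_force: [-5.0, 0.6, 19.9]
gripper_width: 0.003
grasp_force: 9.8
```

Call:
drive_tool:
  deltas:
    - {"gripper": 255, "offset": [0, 0, 0], "angular": [0, 0, 0]}
    - {"gripper": 255, "offset": [0, 0, 0], "angular": [0, 0, 0]}
    - {"gripper": 255, "offset": [0, 0, 0], "angular": [0, 0, 0]}
    - {"gripper": 255, "offset": [0, 0, 0], "angular": [0, 0, 0]}

```text
t: 7.9
eef_pos: [0.5398, -0.1289, 0.1004]
tool_rot: [0.0, 0.091, 0.996, 0.0]
contact_force: [-5.0, -0.4, 20.0]
gripper_width: -0.004
grasp_force: 9.8
```

Call:
drive_tool:
  deltas:
    - {"gripper": 255, "offset": [0, 0, -0.015], "angular": [0, 0, 0]}
    - {"gripper": 255, "offset": [0, 0, -0.03], "angular": [0, 0, 0]}
    - {"gripper": 255, "offset": [0, 0, -0.05], "angular": [0, 0, 0]}
    - {"gripper": 255, "offset": [0, 0, -0.07], "angular": [0, 0, 0]}
    - {"gripper": 255, "offset": [0, 0, -0.07], "angular": [0, 0, 0]}

```text
t: 8.4
eef_pos: [0.5411, -0.1288, 0.1718]
tool_rot: [0.002, 0.091, 0.996, 0.0]
contact_force: [0.1, -0.7, 0.4]
gripper_width: 0.001
grasp_force: 0.0
```

Call:
drive_tool:
  deltas:
    - {"gripper": 255, "offset": [0, -0.03, 0], "angular": [0, 0, 0]}
    - {"gripper": 255, "offset": [0, -0.06, 0], "angular": [0, 0, 0]}
    - {"gripper": 255, "offset": [0, -0.085, 0], "angular": [0, 0, 0]}
    - {"gripper": 255, "offset": [0, -0.085, 0.02], "angular": [0, 0, 0]}
    - {"gripper": 255, "offset": [0, -0.085, 0.036], "angular": [0, 0, 0]}

```text
t: 8.9
eef_pos: [0.5237, -0.2132, 0.1322]
tool_rot: [0.0, 0.092, 0.996, -0.0]
contact_force: [-1.1, 0.3, 0.1]
gripper_width: 0.0
grasp_force: 0.0
```

Call:
drive_tool:
  deltas:
    - {"gripper": 255, "offset": [0, 0.01, 0], "angular": [0, 0, 0]}
    - {"gripper": 255, "offset": [0, 0.02, 0], "angular": [0, 0, 0]}
    - {"gripper": 255, "offset": [0, 0.03, 0], "angular": [0, 0, 0]}
    - {"gripper": 255, "offset": [0, 0.04, 0], "angular": [0, 0, 0]}
    - {"gripper": 255, "offset": [0, 0.05, 0], "angular": [0, 0, 0]}

```text
t: 9.4
eef_pos: [0.5338, -0.1619, 0.1335]
tool_rot: [0.001, 0.091, 0.996, 0.0]
contact_force: [0.7, -1.3, 0.4]
gripper_width: 0.001
grasp_force: 0.7
```

Call:
drive_tool:
  deltas:
    - {"gripper": 255, "offset": [0, 0.006, 0], "angular": [0, 0, 0]}
    - {"gripper": 255, "offset": [0, 0.012, 0], "angular": [0, 0, 0]}
    - {"gripper": 255, "offset": [0, 0.014, 0], "angular": [0, 0, 0]}
    - {"gripper": 255, "offset": [0, 0.016, 0], "angular": [0, 0, 0]}
    - {"gripper": 255, "offset": [0, 0.016, 0], "angular": [0, 0, 0]}

```text
t: 9.9
eef_pos: [0.5363, -0.1473, 0.133]
tool_rot: [0.0, 0.091, 0.996, 0.0]
contact_force: [0.0, -0.3, 0.5]
gripper_width: -0.002
grasp_force: 0.2
```

Call:
drive_tool:
  deltas:
    - {"gripper": 255, "offset": [0, 0.001, 0], "angular": [0, 0, 0]}
    - {"gripper": 255, "offset": [0, 0.002, 0], "angular": [0, 0, 0]}
    - {"gripper": 255, "offset": [0, 0.003, 0], "angular": [0, 0, 0]}
    - {"gripper": 255, "offset": [0, 0.003, 0], "angular": [0, 0, 0]}

```text
t: 10.3
eef_pos: [0.5367, -0.1447, 0.1329]
tool_rot: [0.0, 0.091, 0.996, -0.0]
contact_force: [0.5, -1.9, 0.8]
gripper_width: -0.001
grasp_force: 0.9
```

Call:
drive_tool:
  deltas:
    - {"gripper": 255, "offset": [0, 0.001, 0], "angular": [0, 0, 0]}
    - {"gripper": 255, "offset": [0, 0.002, 0], "angular": [0, 0, 0]}
    - {"gripper": 255, "offset": [0, 0.002, 0], "angular": [0, 0, 0]}

```text
t: 10.6
eef_pos: [0.5367, -0.1442, 0.1329]
tool_rot: [0.0, 0.092, 0.996, -0.001]
contact_force: [-0.6, -6.0, 0.3]
gripper_width: -0.005
grasp_force: 3.0
```

The stop has been reached again, at 6 N with the tool within a millimetre or so of the expected place. I'll back off, retreat and check.

Call:
drive_tool:
  deltas:
    - {"gripper": 255, "offset": [0, -0.01, 0], "angular": [0, 0, 0]}
    - {"gripper": 255, "offset": [0, -0.012, -0.03], "angular": [0, 0, 0]}
    - {"gripper": 255, "offset": [0, -0.012, -0.08], "angular": [0, 0, 0]}
    - {"gripper": 255, "offset": [0, 0, -0.12], "angular": [0, 0, 0]}
    - {"gripper": 255, "offset": [0, 0, -0.12], "angular": [0, 0, 0]}

```text
t: 11.1
eef_pos: [0.5398, -0.1416, 0.2581]
tool_rot: [0.004, 0.09, 0.996, 0.001]
contact_force: [0.3, -0.4, 0.0]
gripper_width: -0.003
grasp_force: 0.0
```

Run:
```python
from station import bot,optics
import cv2,numpy as np
o=bot.get_obs();print(o["eef_pos"],o["contact_force"])
im=optics.read_camera("wrist");s=optics.read_camera("side")[150:295,220:395]
c=np.zeros((420,799,3),np.uint8); c[:,:460]=im[:,50:510]; c[:281,460:]=cv2.resize(s,(339,281),interpolation=2)
cv2.imwrite("pics/w5.png",c)
```

```text
[ 0.53977409 -0.14163018  0.25813658] [ 0.34689891 -0.36133285  0.03672582]
```

View pics/w5.png

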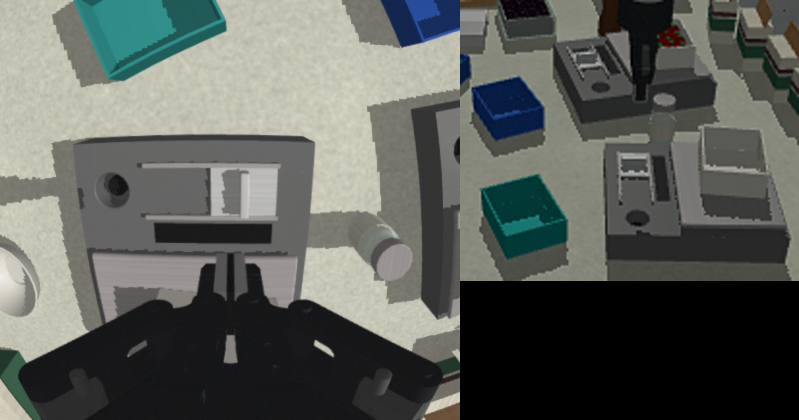

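The cover is shut again, its left edge at crop x≈279 by the rail ends, as at the start. The tub is in place and the arm is clear.

```bash
python3 -c "
from station import bot
print(bot.hand_in())"
```

```text
the job is handed in; nothing more can be done
None
```

I tared the scale with the empty tub and handed the job in at about 11 s: cover slid fully open, tare key held fully down for about 1 s, cover pushed shut to its stop, and the other keys, tubs and scale left untouched.

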